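# Turn a wooden wreath plaque over against a sloping stop

### The job

The flat wooden plaque lies picture side up on the table; turn it over so that it lies flat, picture side down, on the table in front of the slope of the wooden stop, ready for its hanger to be fitted. Do not pick it up: push it along the table against the sloping face of the stop until its leading edge rides up and the plaque leans on the stop, then reach over behind its raised edge and push that edge back over so that it falls the other way up. Leave the pine cone, ribbon spool, glue bottle and snips where they are.

Things in the scene. Friction and masses are not known exactly. Their poses are not given: they have to be found in the camera images.
- plaque: loose light-wood plaque, 120 x 90 x 9 mm, about 70 g. Origin at the centre of its back face; x along the 120 mm side, y along the 90 mm side, z out of the picture face (dark border and wreath ring; the back has two small steel plates). Starts flat on the table, z up, its +y edge facing the slope within about 20 degrees. Too wide for most grippers.
- plaque_center (a point): centre of the plaque, half-way through its thickness; same axes as the plaque.
- plaque_corner_a (a point): corner of the plaque at own x = -60 mm, y = -45 mm from its centre, half-way through the thickness.
- plaque_corner_b (a point): corner of the plaque at own x = 60 mm, y = -45 mm from its centre, half-way through the thickness.
- plaque_corner_c (a point): corner of the plaque at own x = 60 mm, y = 45 mm from its centre, half-way through the thickness.
- plaque_corner_d (a point): corner of the plaque at own x = -60 mm, y = 45 mm from its centre, half-way through the thickness.
- stop: fixed wooden stop, a low wall with a sloping front: 220 mm long (own x), 53 mm deep (y), 48 mm high. Origin on the table, middle of the slope's foot line; +y points into the slope, +z up. The plaque starts on its -y side. The slope steepens: from y 0, z 0 at 40 degrees to y 14, z 12, at 50 to y 24, z 24, at 62 to the upper edge at y 37, z 48 mm; back upright at y 53, 45 mm high.
- stop_edge (a point): middle of the stop's upper edge (own x 0, y 37, z 48 mm), axes as the stop. A plaque whose rear edge is pushed up to the foot line leans on this edge at about 52 degrees and stays leaning when let go; its raised edge is then about 75 mm above the table, 25 mm over the stop, at about y = 55 mm.
- cone: loose pine cone, bystander, 45 mm across, 52 mm high, origin under its middle.
- spool: loose ribbon spool lying flat, bystander, 64 mm across, 34 mm high, origin under its middle.
- glue: loose standing white glue bottle, bystander, 44 mm across, 110 mm high, origin under its middle.
- snips: loose garden snips with green handles lying behind the stop, bystander, 165 x 55 x 16 mm; origin under the pivot, handles towards own -x.
There are look-alikes about, which are no part of the job. Several things have the shape of the plaque; the one meant has the colours described above.

How it is judged:
By the outcome, as a careful person would: the job done as asked, in the order asked, and still so for the second after the job is handed in, with the robot touching nothing.
It also fails if it takes over 58 s, if anything falls off the work surface, if the arm or the gripper's body presses on something with over 40 N, if the wrist force passes 120 N, or if a joint passes its speed limit or range.

### The arm

A 7-joint arm with a two-finger parallel gripper is mounted at the origin on the work surface. World frame = base frame: x ahead of the robot, y to its left, z up, the work surface at z = 0. Lengths are in m, angles in rad, forces in N, time in s.
With the tool pointing down it reaches from about 0.35 to 0.9 m from the base axis. Payload 7.2 kg.
Tool frame: the origin (TCP) lies midway between the tips of the shut fingers; the grasp point (between the pads) lies 19 mm behind it; z points along the fingers, y is the line along which they close (so a half turn about z gives the same grasp; the last joint's range is limited). The gripper opens to 88 mm and grips with 3 to 60 N. Pads are 20 mm wide; open, the fingers measure 115 mm over their backs; the gripper's body (75 mm by 178 mm) begins 61 mm behind the grasp point.
Start: joints at [1.265, 0.411, -0.013, 1.596, 0.006, 1.134, -0.082], TCP at [0.147, -0.607, 0.223] pointing down, gripper open.
Joint ranges: [-2.95, 2.95], [-0.29, 1.99], [-1.47, 1.44], [0.14, 2.54], [-1.03, 4.17], [0.13, 1.85], [-2.86, 2.86]. Speed limits (rad/s): [2.39, 2.39, 3.01, 3.01, 3.14, 3.14, 3.14].

### API

Orientations are given as a rotation vector (axis times angle).
In Python, from rig import get_state, eyes, workorder gives the robot as it stands.
- The arm moves only by the tool servo_tool, never from a script. Its argument "plan" is a list of rows, each an object of numbers: "wx", "wy", "wz": the turn, a rotation vector about the world's x, y, z each as a share of 6 degrees, from -1 to 1; "dx", "dy", "dz": the shift along the world's x, y, z each as a share of 0.03 m, from -1 to 1; "jaw": the opening, from 0 (shut) to 1 (fully open). In form: [{"wx": .., "wy": .., "wz": .., "dx": .., "dy": .., "dz": .., "jaw": ..}, ...]. A call has 1 to 10 rows; each row shifts and turns the commanded pose from where the row before left it; what a row does not reach is not made up. A row lasts 1/10 s, in which the tool goes at most 50 mm and 8.59 degrees, less where a joint would pass 70% of its speed; a pose out of reach is approached as far as the arm can. A call with a number of a shift or a turn outside -1 to 1 is refused whole. A call with a gripper value outside its range is refused whole. The fingers move at their own pace and stop on an object; "grip_force" is the grip in N (left out, the last holds). Time passes only in rows, so rows that do not move let the fingers close. It gives the time, the measured TCP pose, the force, the opening and the grip force at its end, in the units of the state.
- get_state(): the state, without advancing time (a new reading comes with each control period).
- eyes.grab_frame(name): name is "side" or "top"; returns (picture, depth): 480x640x3 uint8, red, green, blue; 480x640 float32, m along the optical axis (not along the pixel's ray), 0 where there is no reading.
- eyes.camera_params(name): a dict with "K" (3x3 intrinsics, pixels), "k1" (the pictures are not rectified: a ray, as slopes to the right and down, at radius r is drawn at 1 + k1 r^2 times it, then the intrinsics apply), "cam_to_world" (4x4, takes a point from camera to world coordinates). Camera axes: x right, y up, looking along -z (the intrinsics and any distortion apply to the point x, -y, -z); pixel columns grow to the right and rows downward; lengths in m; the calibration is good to about 2 mm. A picture is of the moment at which its call begins. camera_params takes no time and is no camera call.
- workorder.sign_off(): hands the job in; it is judged then, once.
Trained networks look in the newest picture that a camera, given by its name, has taken for a name from the list of things; names that differ only in an ending like _2 or _b are one class to them, and where a whole thing is asked for, a point or a joint stands for the part that bears it (a point fixed in the world has none). Each returns a list of dicts, best first, with "confidence" (0 to 1); they miss things now and then, are a little off and sometimes report something else, mostly with a low value. They report only what shows in the picture. A call takes as long as a camera call. They do not tell look-alikes from the thing itself.
- eyes.look_for(camera, target): "location" ([x, y, z] in m, in world coordinates, good to about 4 mm: the middle of the surface that is visible of it).
- eyes.trace(camera, target): "region" (480x640 bool, what is visible of it).
- eyes.place_of(camera, target): "location" ([x, y, z] in m, in world coordinates, good to about 4 mm: a listed point, or the origin of a listed thing).
The state is a dict: "t": time; "q": joint angles; "joint_velocities": joint speeds; "effort": joint torques, N m; "ee_pos": TCP position; "eef_rot": TCP orientation; "ft_force": force on the tool from outside, world axes, zero at the start; "wrist_torque": the same for the moment, N m; "width": finger opening in m; "gripper_force": force on a finger pad.
Only numpy, scipy, OpenCV 4.12 (cv2) and the standard library are available. Lean on these libraries where they do the work, as an engineer would, in place of code of your own. Each camera call takes 0.05 s, during which the arm holds its last target. There are 200 camera calls.

## Working session

There is one attempt and no reset: what is moved stays moved. The work goes in short steps, Python scripts to look and compute and a tool call to move; the robot and the scene stay as the last step left them, time stands still between calls to the robot, and variables do not carry over. Pictures are saved under pics/ and viewed, at most 10 in all, crops included, and the job is handed in when it is done.

Besides the shell and the picture viewer there is one more tool, called after "Emit:" by a JSON object that holds its "op" and its "data". servo_tool: Moves the arm, as the interface text tells. Its arguments: {"type":"object","properties":{"plan":{"type":"array","items":{"type":"object","properties":{"wx":{"type":"number"},"wy":{"type":"number"},"wz":{"type":"number"},"dx":{"type":"number"},"dy":{"type":"number"},"dz":{"type":"number"},"jaw":{"type":"number"}}}},"grip_force":{"type":"number"}},"required":["plan"]}

```bash
mkdir -p pics
python3 - <<'E'
from rig import get_state, eyes
import cv2, numpy as np
s=get_state(); print(s['t'],s['ee_pos'],s['eef_rot'],s['width'])
ims=[]
for c in('top','side'):
    p,d=eyes.grab_frame(c); cv2.imwrite(f'pics/{c}0.png',p[:,:,::-1]); np.save(f'{c}d.npy',d)
    print(c,eyes.camera_params(c)['cam_to_world'][:3,3])
    for n in('plaque','plaque_corner_a','plaque_corner_b','plaque_corner_c','plaque_corner_d','stop','stop_edge','cone','spool','glue','snips'):
        print(n,[(np.round(r['location'],3).tolist(),round(r['confidence'],2)) for r in eyes.place_of(c,n)][:4])
E
```

```text
0.0 [ 0.14704052 -0.60692641  0.22179465] [-3.11780454e+00 -3.72402923e-01  4.85637697e-04] 0.08756115504140471
top [0.5044906  0.10579954 0.93953515]
plaque [([0.372, -0.206, -0.004], 0.86), ([0.816, 0.048, -0.003], 0.65), ([0.525, 0.074, -0.004], 0.59), ([0.526, -0.088, 0.001], 0.57)]
plaque_corner_a [([0.773, 0.104, 0.001], 0.94), ([0.45, -0.208, 0.002], 0.9), ([0.359, -0.134, 0.007], 0.78), ([0.468, -0.138, 0.005], 0.76)]
plaque_corner_b [([0.773, 0.104, 0.001], 0.94), ([0.45, -0.208, 0.002], 0.9), ([0.359, -0.134, 0.007], 0.78), ([0.468, -0.138, 0.005], 0.76)]
plaque_corner_c [([0.773, 0.104, 0.001], 0.94), ([0.45, -0.208, 0.002], 0.9), ([0.359, -0.134, 0.007], 0.78), ([0.468, -0.138, 0.005], 0.76)]
plaque_corner_d [([0.773, 0.104, 0.001], 0.94), ([0.45, -0.208, 0.002], 0.9), ([0.359, -0.134, 0.007], 0.78), ([0.468, -0.138, 0.005], 0.76)]
stop [([0.526, 0.071, -0.004], 0.73)]
stop_edge [([0.522, 0.113, 0.053], 0.56)]
cone [([0.697, -0.053, -0.001], 0.75)]
spool [([0.33, -0.012, 0.0], 0.82), ([0.546, 0.308, -0.001], 0.49)]
glue [([0.688, 0.178, -0.001], 0.95), ([0.473, -0.044, 0.
[... 296 characters left out ...]
04], 0.92)]
plaque_corner_b [([0.357, -0.137, 0.005], 0.96), ([0.857, -0.02, 0.004], 0.95), ([0.584, -0.141, 0.004], 0.94), ([0.776, 0.107, 0.004], 0.92)]
plaque_corner_c [([0.357, -0.137, 0.005], 0.96), ([0.857, -0.02, 0.004], 0.95), ([0.584, -0.141, 0.004], 0.94), ([0.776, 0.107, 0.004], 0.92)]
plaque_corner_d [([0.357, -0.137, 0.005], 0.96), ([0.857, -0.02, 0.004], 0.95), ([0.584, -0.141, 0.004], 0.94), ([0.776, 0.107, 0.004], 0.92)]
stop [([0.524, 0.075, 0.004], 0.74)]
stop_edge [([0.516, 0.114, 0.049], 0.56)]
cone [([0.698, -0.047, 0.001], 0.86)]
spool [([0.332, -0.009, -0.0], 0.71)]
glue [([0.685, 0.18, -0.0], 0.92), ([0.592, -0.05, 0.006], 0.31)]
snips [([0.544, 0.302, -0.003], 0.76)]
```

View pics/top0.png

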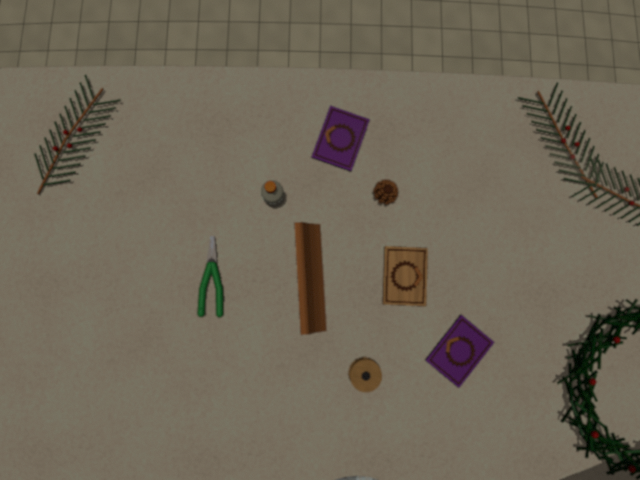

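View pics/side0.png

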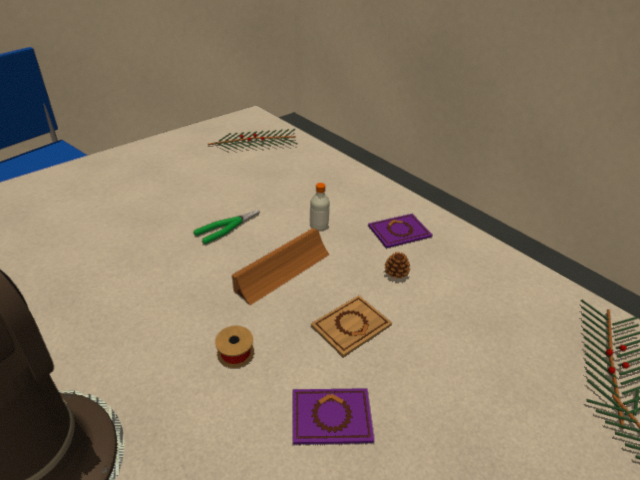

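Top view: wooden plaque at (405,276), purple look-alikes at (340,138) and (460,351); the stop is at (311,278), cone (385,192), spool (365,375), glue (273,193), snips (211,285). The side view agrees, with the wooden plaque at (351,325). I choose the light-wood one; next I measure it and check it in a close crop.

```bash
cat > h.py <<'E'
import cv2, numpy as np
from rig import get_state, eyes
def deproj(c,mask,d):
    P=eyes.camera_params(c);K=np.array(P['K']);T=np.array(P['cam_to_world'])
    v,u=np.nonzero(mask&(d>0)); z=d[v,u]
    dist=np.array([P['k1'],0,0,0,0.])
    n=cv2.undistortPoints(np.stack([u,v],1).astype(float).reshape(-1,1,2),K,dist).reshape(-1,2)
    p=np.stack([n[:,0]*z,-n[:,1]*z,-z],1)
    return p@T[:3,:3].T+T[:3,3], np.stack([u,v],1)
def rect(p):
    (c,s,a)=cv2.minAreaRect((p[:,:2]*1000).astype(np.float32)); return np.round(c,1),np.round(s,1),round(a,1),np.round(cv2.boxPoints((c,s,a)),0).tolist()
E
python3 - <<'E'
from h import *
p,d=eyes.grab_frame('top')
for n in('plaque','stop'):
    for r in eyes.trace('top',n)[:4]:
        m=r['region']; pts,uv=deproj('top',m,d)
        print(n,round(r['confidence'],2),uv.mean(0).round(),'z',np.percentile(pts[:,2],[5,50,95]).round(4),rect(pts))
        if n=='stop':
            e=pts[pts[:,2]>.043]; print('top band',rect(e)); f=pts[(pts[:,2]>0.003)&(pts[:,2]<.012)]; print('foot band',len(f),rect(f), np.polyfit(f[:,0],f[:,1],1)); g=pts[(pts[:,2]>0.02)]; print(np.polyfit(g[:,0],g[:,1],1))
c=p[215:345,290:450]; cv2.imwrite('pics/crop.png',cv2.resize(c,None,fx=4,fy=4)[:,:,::-1])
E
```

```text
plaque 0.94 [459. 350.] z [0.0053 0.0084 0.0111] (array([ 376.1, -206.5]), array([ 95. , 123.4]), 50.1, [[298.0, -203.0], [393.0, -282.0], [454.0, -210.0], [359.0, -131.0]])
plaque 0.65 [340. 138.] z [0.0052 0.0082 0.011 ] (array([816.3,  43.1]), array([ 90.9, 125.1]), 72.0, [[743.0, 19.0], [862.0, -20.0], [890.0, 67.0], [771.0, 106.0]])
stop 0.63 [310. 278.] z [0.0015 0.0287 0.0471] (array([521.5, 100.3]), array([227.9,  54.7]), 4.4, [[406.0, 119.0], [410.0, 64.0], [637.0, 82.0], [633.0, 136.0]])
top band (array([520.3, 117.6]), array([217.3,  20. ]), 4.0, [[411.0, 120.0], [413.0, 100.0], [629.0, 115.0], [628.0, 135.0]])
foot band 538 (array([521.1,  84. ]), array([219.2,  16.4]), 4.9, [[411.0, 83.0], [413.0, 66.0], [631.0, 85.0], [630.0, 102.0]]) [0.07550211 0.04463133]
[0.07538357 0.07236622]
```

View pics/crop.png

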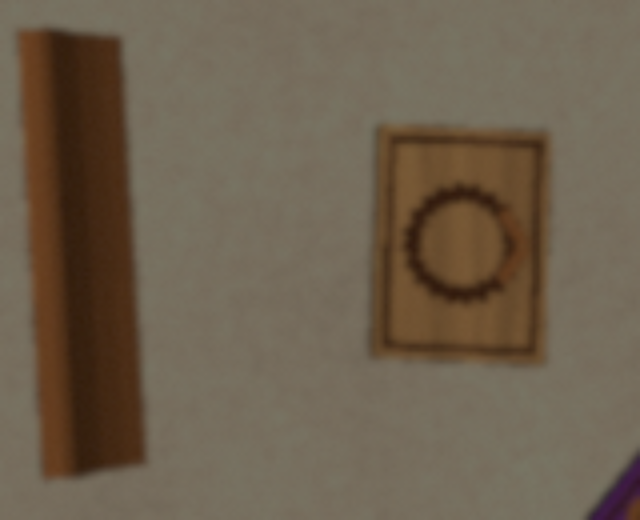

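The crop shows the light-wood plaque with dark border and wreath ring, crop corners (379,125), (549,130), (546,362) and (372,355). The stop is to its left, so the choice is right. The plaque is at about (0.527,-0.090). The stop's foot is at about (0.523,0.073), yawed 4.3°. I will push with both open fingers set parallel to the stop.

Emit:
{"op": "servo_tool", "data": {"plan": [{"dx":0.8,"dy":0.9,"wz":0.8,"jaw":1},{"dx":0.8,"dy":0.9,"wz":0.8,"jaw":1},{"dx":0.8,"dy":0.9,"wz":0.8,"jaw":1},{"dx":0.8,"dy":0.9,"wz":0.8,"jaw":1},{"dx":0.8,"dy":0.9,"wz":0.8,"jaw":1},{"dx":0.8,"dy":0.9,"wz":0.8,"jaw":1},{"dx":0.8,"dy":0.9,"wz":0.8,"jaw":1},{"dx":0.8,"dy":0.9,"wz":0.8,"jaw":1},{"dx":0.8,"dy":0.9,"wz":0.8,"jaw":1},{"dx":0.8,"dy":0.9,"wz":0.8,"jaw":1}]}}

```text
schema error: expected keys wx, wy, wz, dx, dy, dz, jaw
```

Emit:
{"op": "servo_tool", "data": {"plan": [{"wx":0,"wy":0,"wz":0.8,"dx":0.8,"dy":0.9,"dz":0,"jaw":1},{"wx":0,"wy":0,"wz":0.8,"dx":0.8,"dy":0.9,"dz":0,"jaw":1},{"wx":0,"wy":0,"wz":0.8,"dx":0.8,"dy":0.9,"dz":0,"jaw":1},{"wx":0,"wy":0,"wz":0.8,"dx":0.8,"dy":0.9,"dz":0,"jaw":1},{"wx":0,"wy":0,"wz":0.8,"dx":0.8,"dy":0.9,"dz":0,"jaw":1},{"wx":0,"wy":0,"wz":0.8,"dx":0.8,"dy":0.9,"dz":0,"jaw":1},{"wx":0,"wy":0,"wz":0.8,"dx":0.8,"dy":0.9,"dz":0,"jaw":1},{"wx":0,"wy":0,"wz":0.8,"dx":0.8,"dy":0.9,"dz":0,"jaw":1},{"wx":0,"wy":0,"wz":0.8,"dx":0.8,"dy":0.9,"dz":0,"jaw":1},{"wx":0,"wy":0,"wz":0.8,"dx":0.8,"dy":0.9,"dz":0,"jaw":1}]}}

```text
t: 2.35
ee_pos: [0.3881, -0.3363, 0.223]
eef_rot: [2.695, 1.613, 0.0]
ft_force: [-0.7, -1.5, -0.1]
width: 0.0878
gripper_force: 0.0
```

Emit:
{"op": "servo_tool", "data": {"plan": [{"wx":0,"wy":0,"wz":0.68,"dx":0.6,"dy":0.67,"dz":-0.3,"jaw":1},{"wx":0,"wy":0,"wz":0.68,"dx":0.6,"dy":0.67,"dz":-0.4,"jaw":1},{"wx":0,"wy":0,"wz":0.68,"dx":0.6,"dy":0.67,"dz":-0.5,"jaw":1},{"wx":0,"wy":0,"wz":0.68,"dx":0.6,"dy":0.67,"dz":-0.5,"jaw":1},{"wx":0,"wy":0,"wz":0.68,"dx":0.6,"dy":0.67,"dz":-0.5,"jaw":1},{"wx":0,"wy":0,"wz":0.68,"dx":0.6,"dy":0.67,"dz":-0.5,"jaw":1},{"wx":0,"wy":0,"wz":0.68,"dx":0.6,"dy":0.67,"dz":-0.5,"jaw":1},{"wx":0,"wy":0,"wz":0.68,"dx":0.6,"dy":0.67,"dz":-0.5,"jaw":1},{"wx":0,"wy":0,"wz":0,"dx":0,"dy":0,"dz":0,"jaw":1}]}}

```text
t: 3.25
ee_pos: [0.5324, -0.1726, 0.11]
eef_rot: [-2.128, -2.308, -0.002]
ft_force: [0.7, -0.4, -0.3]
width: 0.088
gripper_force: 0.0
```

Run:
```python
from h import *
s=get_state(); print(s['ee_pos'],s['eef_rot'])
p,d=eyes.grab_frame('side'); cv2.imwrite('pics/s1.png',p[:,:,::-1])
for r in eyes.trace('side','plaque')[:4]:
    pts,uv=deproj('side',r['region'],d); print(round(r['confidence'],2),uv.mean(0).round(),np.median(pts,0).round(3),rect(pts))
```

```text
[ 0.53242837 -0.17256947  0.10997261] [-2.12752155 -2.30776429 -0.00249395]
0.91 [348. 326.] [ 0.515 -0.094  0.009] (array([ 530.2, -115.4]), array([149.3, 128.5]), 88.3, [[464.0, -188.0], [592.0, -192.0], [597.0, -43.0], [468.0, -39.0]])
0.91 [331. 417.] [ 0.373 -0.211  0.008] (array([ 376.3, -208. ]), array([ 91.8, 124.2]), 51.0, [[299.0, -205.0], [396.0, -283.0], [453.0, -211.0], [357.0, -133.0]])
0.45 [371. 227.] [0.77  0.093 0.006] (array([767.5,  82. ]), array([44.1,  9.8]), 67.2, [[754.0, 64.0], [763.0, 60.0], [781.0, 100.0], [772.0, 104.0]])
```

View pics/s1.png

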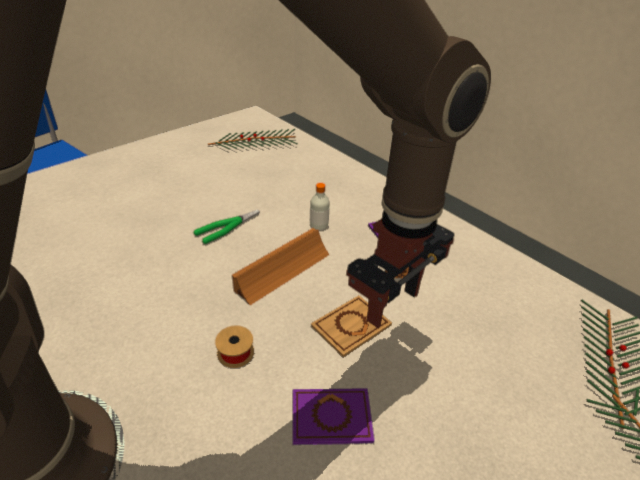

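Side view: the gripper is over the rear of the wooden plaque (350,326), and the stop (281,266) and bystanders are untouched. I lower behind the rear edge.

Emit:
{"op": "servo_tool", "data": {"plan": [{"wx":0,"wy":0,"wz":0,"dx":0,"dy":-0.1,"dz":-0.8,"jaw":1},{"wx":0,"wy":0,"wz":0,"dx":0,"dy":0,"dz":-0.8,"jaw":1},{"wx":0,"wy":0,"wz":0,"dx":0,"dy":0,"dz":-0.8,"jaw":1},{"wx":0,"wy":0,"wz":0,"dx":0,"dy":0,"dz":-0.7,"jaw":1},{"wx":0,"wy":0,"wz":0,"dx":0,"dy":0,"dz":-0.3,"jaw":1},{"wx":0,"wy":0,"wz":0,"dx":0,"dy":0,"dz":-0.13,"jaw":1},{"wx":0,"wy":0,"wz":0,"dx":0,"dy":0,"dz":0,"jaw":1}]}}

```text
t: 4.05
ee_pos: [0.5313, -0.1803, 0.0062]
eef_rot: [2.138, 2.301, -0.0]
ft_force: [-0.8, -0.5, 0.4]
width: 0.0876
gripper_force: 0.0
```

Emit:
{"op": "servo_tool", "data": {"plan": [{"wx":0,"wy":0,"wz":0,"dx":0,"dy":0.4,"dz":-0.08,"jaw":1},{"wx":0,"wy":0,"wz":0,"dx":-0.03,"dy":0.5,"dz":0,"jaw":1},{"wx":0,"wy":0,"wz":0,"dx":-0.04,"dy":0.5,"dz":0,"jaw":1},{"wx":0,"wy":0,"wz":0,"dx":-0.04,"dy":0.5,"dz":0,"jaw":1},{"wx":0,"wy":0,"wz":0,"dx":-0.04,"dy":0.5,"dz":0,"jaw":1},{"wx":0,"wy":0,"wz":0,"dx":-0.04,"dy":0.5,"dz":0,"jaw":1},{"wx":0,"wy":0,"wz":0,"dx":-0.04,"dy":0.5,"dz":0,"jaw":1},{"wx":0,"wy":0,"wz":0,"dx":-0.04,"dy":0.5,"dz":0,"jaw":1},{"wx":0,"wy":0,"wz":0,"dx":-0.04,"dy":0.5,"dz":0,"jaw":1},{"wx":0,"wy":0,"wz":0,"dx":-0.04,"dy":0.5,"dz":0,"jaw":1}]}}

```text
t: 5.05
ee_pos: [0.5206, -0.0314, 0.0033]
eef_rot: [-2.137, -2.303, 0.0]
ft_force: [-0.2, -1.3, 1.6]
width: 0.0878
gripper_force: 0.5
```

Run:
```python
from h import *
s=get_state(); print(s['ee_pos'],s['ft_force'])
p,d=eyes.grab_frame('side'); cv2.imwrite('pics/s2.png',p[190:370,210:450,::-1].repeat(3,0).repeat(3,1))
for r in eyes.trace('side','plaque')[:4]:
    pts,uv=deproj('side',r['region'],d); print(round(r['confidence'],2),uv.mean(0).round(),np.median(pts,0).round(3),rect(pts))
```

```text
[ 0.52055026 -0.03139591  0.00332159] [-0.21044904 -1.28476699  1.56866957]
0.87 [331. 417.] [ 0.373 -0.211  0.009] (array([ 376.7, -208.4]), array([ 92. , 122.3]), 51.5, [[300.0, -206.0], [396.0, -282.0], [453.0, -210.0], [357.0, -134.0]])
0.86 [400. 231.] [0.808 0.037 0.007] (array([820.2,  46.5]), array([104.9, 135. ]), 71.8, [[740.0, 18.0], [868.0, -24.0], [901.0, 75.0], [773.0, 117.0]])
0.85 [299. 299.] [0.474 0.008 0.008] (array([513.8,   2.1]), array([120.6, 135.9]), 4.0, [[449.0, 66.0], [458.0, -70.0], [579.0, -61.0], [569.0, 74.0]])
```

View pics/s2.png

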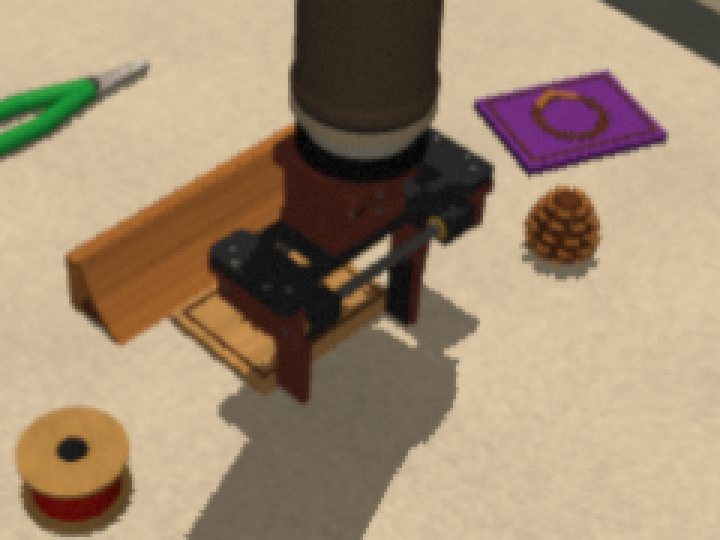

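The crop shows the plaque's leading edge (230,270 in the crop) just at the slope's foot, squarely aligned, with both fingers behind it. I push on slowly.

Emit:
{"op": "servo_tool", "data": {"plan": [{"wx":0,"wy":0,"wz":0,"dx":-0.02,"dy":0.3,"dz":0,"jaw":1},{"wx":0,"wy":0,"wz":0,"dx":-0.02,"dy":0.3,"dz":0,"jaw":1},{"wx":0,"wy":0,"wz":0,"dx":-0.02,"dy":0.3,"dz":0,"jaw":1},{"wx":0,"wy":0,"wz":0,"dx":-0.02,"dy":0.3,"dz":0,"jaw":1},{"wx":0,"wy":0,"wz":0,"dx":-0.02,"dy":0.3,"dz":0,"jaw":1},{"wx":0,"wy":0,"wz":0,"dx":-0.02,"dy":0.3,"dz":0,"jaw":1},{"wx":0,"wy":0,"wz":0,"dx":-0.02,"dy":0.3,"dz":0,"jaw":1},{"wx":0,"wy":0,"wz":0,"dx":-0.02,"dy":0.3,"dz":0,"jaw":1}]}}

```text
t: 5.95
ee_pos: [0.5158, 0.0404, 0.0034]
eef_rot: [-2.137, -2.303, -0.0]
ft_force: [0.3, 0.4, -0.8]
width: 0.0879
gripper_force: 0.3
```

Run:
```python
from h import *
s=get_state(); print(s['ee_pos'],s['ft_force'])
p,d=eyes.grab_frame('side'); cv2.imwrite('pics/s3.png',p[170:350,190:430,::-1].repeat(3,0).repeat(3,1))
```

```text
[0.51584836 0.04042619 0.00337463] [ 0.31872249  0.39008414 -0.77959309]
```

View pics/s3.png

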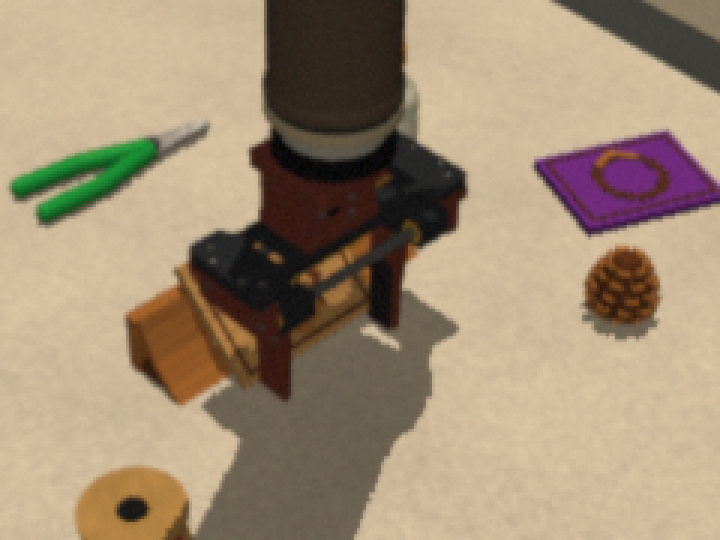

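The crop shows the plaque tilted, its raised edge at (180,270), with the fingers still behind its rear edge. I push the last 14 mm, then back off and up.

Emit:
{"op": "servo_tool", "data": {"plan": [{"wx":0,"wy":0,"wz":0,"dx":-0.02,"dy":0.2,"dz":0,"jaw":1},{"wx":0,"wy":0,"wz":0,"dx":-0.02,"dy":0.2,"dz":0,"jaw":1},{"wx":0,"wy":0,"wz":0,"dx":0,"dy":0.1,"dz":0,"jaw":1},{"wx":0,"wy":0,"wz":0,"dx":0,"dy":0,"dz":0,"jaw":1}]}}

```text
t: 6.4
ee_pos: [0.5147, 0.0549, 0.0034]
eef_rot: [-2.136, -2.303, -0.0]
ft_force: [-0.5, -0.0, 0.3]
width: 0.0875
gripper_force: 0.0
```

Emit:
{"op": "servo_tool", "data": {"plan": [{"wx":0,"wy":0,"wz":0,"dx":0.02,"dy":-0.3,"dz":0,"jaw":1},{"wx":0,"wy":0,"wz":0,"dx":0.04,"dy":-0.6,"dz":0,"jaw":1},{"wx":0,"wy":0,"wz":0,"dx":0.06,"dy":-0.9,"dz":0,"jaw":1},{"wx":0,"wy":0,"wz":0,"dx":0.06,"dy":-0.9,"dz":0.5,"jaw":1},{"wx":0,"wy":0,"wz":0,"dx":0,"dy":-0.9,"dz":0.9,"jaw":1},{"wx":0,"wy":0,"wz":0,"dx":0,"dy":-0.3,"dz":1,"jaw":1},{"wx":0,"wy":0,"wz":0,"dx":0,"dy":0,"dz":1,"jaw":1},{"wx":0,"wy":0,"wz":0,"dx":0,"dy":0,"dz":1,"jaw":1},{"wx":0,"wy":0,"wz":0,"dx":0,"dy":0,"dz":0.5,"jaw":1}]}}

```text
t: 7.3
ee_pos: [0.5209, -0.064, 0.1529]
eef_rot: [2.137, 2.299, 0.002]
ft_force: [-0.1, 0.5, 0.6]
width: 0.0876
gripper_force: 0.0
```

Run:
```python
from h import *
s=get_state(); print(s['ee_pos'],s['ft_force'])
for c in('side','top'):
    p,d=eyes.grab_frame(c); cv2.imwrite(f'pics/{c}4.png',p[170:350,190:430,::-1].repeat(3,0).repeat(3,1))
    for r in eyes.trace(c,'plaque')[:4]:
        pts,uv=deproj(c,r['region'],d)
        if abs(np.median(pts[:,0])-.52)<.06:
            q=pts-np.median(pts,0); n=np.linalg.svd(q[::3])[2][2] if 0 else np.linalg.eigh(np.cov(q.T))[1][:,0]
            print(c,uv.mean(0).round(),np.median(pts,0).round(3),'normal',n.round(3),'z',np.percentile(pts[:,2],[2,98]).round(3),rect(pts))
```

```text
[ 0.52092909 -0.0639928   0.15292119] [-0.11059102  0.48380405  0.60279042]
side [278. 262.] [0.503 0.094 0.04 ] normal [-0.055  0.783 -0.619] z [0.005 0.074] (array([505.8, 126.2]), array([122.4, 122.5]), 4.0, [[440.0, 183.0], [449.0, 61.0], [571.0, 69.0], [563.0, 192.0]])
top [312. 283.] [0.509 0.099 0.047] normal [-0.058  0.774 -0.631] z [0.008 0.076] (array([508. ,  98.2]), array([121.8,  63.1]), 2.8, [[446.0, 127.0], [449.0, 64.0], [570.0, 70.0], [567.0, 133.0]])
```

View pics/side4.png

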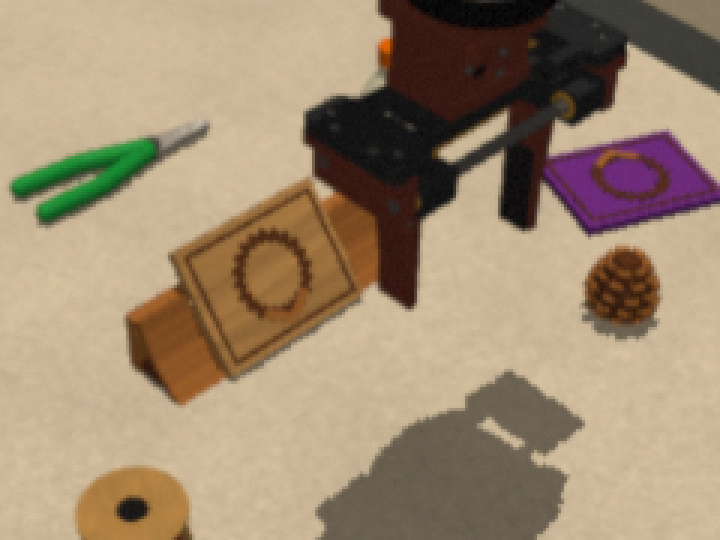

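The crop shows the plaque leaning on the stop, centre (270,275), raised edge from (175,255) to (310,185). The fitted tilt is 51.5° and the raised edge is at y≈0.13, z≈0.075. I go over and behind it.

Emit:
{"op": "servo_tool", "data": {"plan": [{"wx":0,"wy":0,"wz":0,"dx":-0.07,"dy":0.8,"dz":0.1,"jaw":1},{"wx":0,"wy":0,"wz":0,"dx":-0.07,"dy":0.9,"dz":0,"jaw":1},{"wx":0,"wy":0,"wz":0,"dx":-0.07,"dy":0.9,"dz":0,"jaw":1},{"wx":0,"wy":0,"wz":0,"dx":-0.07,"dy":0.9,"dz":0,"jaw":1},{"wx":0,"wy":0,"wz":0,"dx":-0.07,"dy":0.9,"dz":0,"jaw":1},{"wx":0,"wy":0,"wz":0,"dx":-0.07,"dy":0.9,"dz":0,"jaw":1},{"wx":0,"wy":0,"wz":0,"dx":-0.07,"dy":0.9,"dz":0,"jaw":1},{"wx":0,"wy":0,"wz":0,"dx":-0.07,"dy":0.9,"dz":0,"jaw":1},{"wx":0,"wy":0,"wz":0,"dx":-0.05,"dy":0.6,"dz":0,"jaw":1},{"wx":0,"wy":0,"wz":0,"dx":0,"dy":0,"dz":0,"jaw":1}]}}

```text
t: 8.5
ee_pos: [0.5005, 0.1709, 0.1519]
eef_rot: [-2.131, -2.305, 0.001]
ft_force: [0.9, 0.1, 0.2]
width: 0.088
gripper_force: 0.0
```

Emit:
{"op": "servo_tool", "data": {"plan": [{"wx":0,"wy":0,"wz":0,"dx":0,"dy":0,"dz":-0.7,"jaw":1},{"wx":0,"wy":0,"wz":0,"dx":0,"dy":0,"dz":-0.9,"jaw":1},{"wx":0,"wy":0,"wz":0,"dx":0,"dy":0,"dz":-0.9,"jaw":1},{"wx":0,"wy":0,"wz":0,"dx":0,"dy":0,"dz":-0.7,"jaw":1},{"wx":0,"wy":0,"wz":0,"dx":0,"dy":0,"dz":0,"jaw":1}]}}

```text
t: 9.0
ee_pos: [0.4996, 0.1659, 0.0539]
eef_rot: [-2.136, -2.299, 0.01]
ft_force: [0.2, -0.6, 0.6]
width: 0.088
gripper_force: 0.0
```

Run:
```python
from h import *
s=get_state(); print(s['t'],s['ee_pos'],s['ft_force'])
p,d=eyes.grab_frame('side'); cv2.imwrite(f'pics/side5.png',p[140:320,190:430,::-1].repeat(3,0).repeat(3,1))
```

```text
9.0 [0.49957531 0.16587362 0.05387351] [ 0.22999463 -0.62683906  0.60303943]
```

View pics/side5.png

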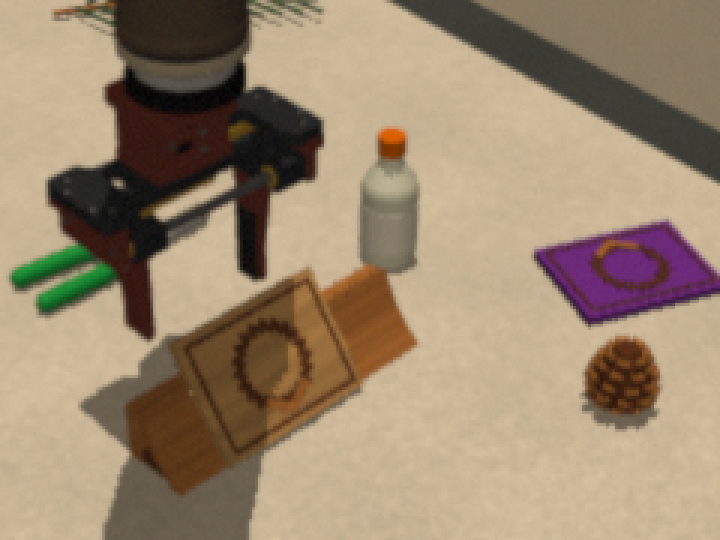

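The crop shows both fingers behind the raised edge (135,320 and 250,265), clear of the bottle (390,210) and snips. I shift 8 mm to centre on the plaque, then push the edge back along its arc.

Emit:
{"op": "servo_tool", "data": {"plan": [{"wx":0,"wy":0,"wz":0,"dx":0.27,"dy":-0.4,"dz":0.1,"jaw":1},{"wx":0,"wy":0,"wz":0,"dx":0.03,"dy":-0.35,"dz":0.03,"jaw":1},{"wx":0,"wy":0,"wz":0,"dx":0.03,"dy":-0.25,"dz":0.1,"jaw":1},{"wx":0,"wy":0,"wz":0,"dx":0.03,"dy":-0.35,"dz":0.23,"jaw":1},{"wx":0,"wy":0,"wz":0,"dx":0.03,"dy":-0.38,"dz":0.18,"jaw":1},{"wx":0,"wy":0,"wz":0,"dx":0.03,"dy":-0.4,"dz":0.13,"jaw":1},{"wx":0,"wy":0,"wz":0,"dx":0.03,"dy":-0.4,"dz":0.07,"jaw":1},{"wx":0,"wy":0,"wz":0,"dx":0.03,"dy":-0.35,"dz":0,"jaw":1},{"wx":0,"wy":0,"wz":0,"dx":0.03,"dy":-0.35,"dz":-0.05,"jaw":1}]}}

```text
t: 9.95
ee_pos: [0.5172, 0.0704, 0.0811]
eef_rot: [2.137, 2.302, 0.0]
ft_force: [-0.9, -0.2, -0.3]
width: 0.0879
gripper_force: 0.0
```

Run:
```python
from h import *
s=get_state(); print(s['t'],s['ee_pos'],s['ft_force'])
p,d=eyes.grab_frame('side'); cv2.imwrite(f'pics/side6.png',p[140:320,190:430,::-1].repeat(3,0).repeat(3,1))
```

```text
9.95 [0.51723364 0.07041969 0.08110696] [-0.85756444 -0.18429981 -0.31484261]
```

View pics/side6.png

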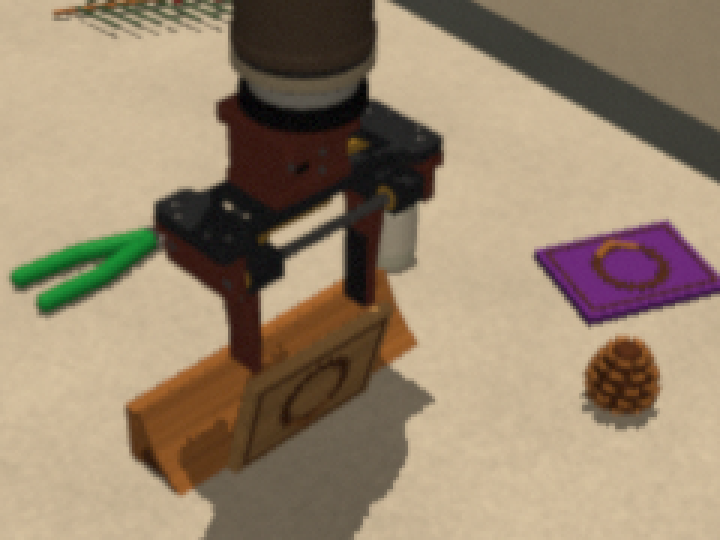

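The crop shows the plaque about upright, top edge from (245,375) to (385,310), fingers behind it. I keep pushing.

Emit:
{"op": "servo_tool", "data": {"plan": [{"wx":0,"wy":0,"wz":0,"dx":0.03,"dy":-0.4,"dz":-0.1,"jaw":1},{"wx":0,"wy":0,"wz":0,"dx":0.03,"dy":-0.4,"dz":-0.1,"jaw":1},{"wx":0,"wy":0,"wz":0,"dx":0.03,"dy":-0.4,"dz":-0.1,"jaw":1},{"wx":0,"wy":0,"wz":0,"dx":0.03,"dy":-0.4,"dz":0,"jaw":1},{"wx":0,"wy":0,"wz":0,"dx":0,"dy":0,"dz":0,"jaw":1},{"wx":0,"wy":0,"wz":0,"dx":0,"dy":0.2,"dz":0.7,"jaw":1},{"wx":0,"wy":0,"wz":0,"dx":0,"dy":0,"dz":1,"jaw":1},{"wx":0,"wy":0,"wz":0,"dx":0,"dy":0,"dz":1,"jaw":1},{"wx":0,"wy":0,"wz":0,"dx":0,"dy":0,"dz":1,"jaw":1}]}}

```text
t: 10.9
ee_pos: [0.5205, 0.0301, 0.1843]
eef_rot: [-2.136, -2.303, -0.001]
ft_force: [0.5, -0.0, -0.8]
width: 0.0878
gripper_force: 0.0
```

Run:
```python
from h import *
s=get_state(); print(s['t'],s['ee_pos'],s['ft_force'])
p,d=eyes.grab_frame('side'); cv2.imwrite(f'pics/side7.png',p[140:400,190:470,::-1].repeat(2,0).repeat(2,1))
for n in('plaque','cone','spool','glue','snips'):
    print(n,[(np.round(r['location'],3).tolist(),round(r['confidence'],2)) for r in eyes.place_of('side',n)][:4])
for r in eyes.trace('side','plaque')[:4]:
    pts,uv=deproj('side',r['region'],d); print(round(r['confidence'],2),uv.mean(0).round(),'z',np.percentile(pts[:,2],[3,50,97]).round(4),rect(pts))
```

```text
10.9 [0.52053401 0.03010135 0.18432418] [ 0.45425151 -0.0404351  -0.83585538]
plaque [([0.375, -0.209, 0.002], 0.96), ([0.811, 0.044, -0.0], 0.74), ([0.514, 0.018, 0.007], 0.67), ([0.685, 0.181, 0.002], 0.53)]
cone [([0.699, -0.048, -0.002], 0.84)]
spool [([0.33, -0.011, 0.002], 0.83)]
glue [([0.688, 0.18, 0.001], 0.81), ([0.572, 0.067, 0.005], 0.54)]
snips [([0.543, 0.305, -0.002], 0.72)]
0.82 [307. 295.] z [0.0045 0.0083 0.011 ] (array([517.1,  18.9]), array([128.5,  98.4]), 4.5, [[449.0, 63.0], [457.0, -35.0], [585.0, -25.0], [577.0, 73.0]])
0.76 [399. 231.] z [0.0015 0.0074 0.0099] (array([814.5,  47.8]), array([107.9, 121.2]), 72.2, [[740.0, 15.0], [856.0, -22.0], [889.0, 81.0], [773.0, 118.0]])
0.66 [331. 417.] z [0.0019 0.0084 0.0108] (array([ 378.5, -205. ]), array([ 99.5, 125.2]), 50.9, [[299.0, -204.0], [396.0, -283.0], [458.0, -206.0], [361.0, -127.0]])
0.46 [279. 266.] z [-0.0006  0.0226  0.046 ] (array([539.3, 122.9]), array([263.6,  99.6]), 5.2, [[404.0, 161.0], [412.0, 61.0], [675.0, 85.0], [666.0, 184.0]])
```

View pics/side7.png

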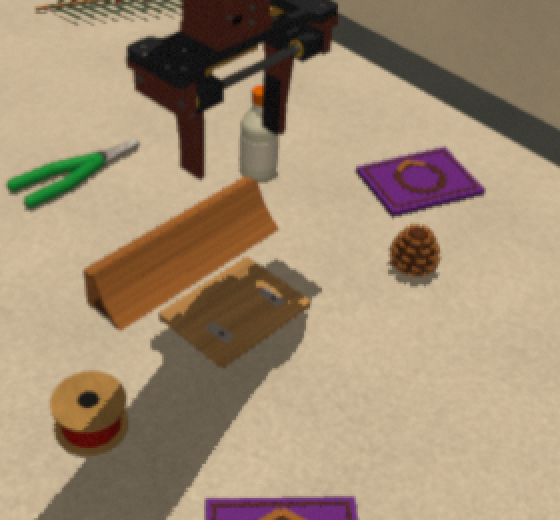

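The crop shows the plaque flat in front of the slope at (235,312), its back with two steel plates up. Its height matches a flat 9 mm plaque, and the bystanders are in place.

```bash
python3 -c "
from rig import workorder
print(workorder.sign_off())"
```

```text
the job is handed in; nothing more can be done
None
```

The plaque now lies flat, picture side down, just in front of the stop's slope. It was turned over by pushing as asked, the bystanders are where they were, and the job was handed in at about 11 s of the 58 s allowed.

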